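# Shut the curing box and give the samples a five-second exposure

## Robot

A 6-joint arm with a two-finger parallel gripper is mounted at the origin on a cart in front of the work surface, level with it; the furniture and walls round the work are solid. World frame = base frame: x ahead of the robot, y to its left, z up, the work surface at z = 0. Lengths are in m, angles in degrees, forces in N, time in s.
With the tool pointing down it reaches from about 0.375 to 0.825 m from the base axis. Payload 5.5 kg.
Tool frame: the origin (TCP) lies at the very end of the fingers, on their centre line; the grasp point (between the pads) lies 19 mm behind it; y points along the fingers, x is the direction in which the jaws open and shut, and the axes are right-handed (so a half turn about y gives the same grasp; the last joint's range is limited). The gripper opens to 85 mm and grips with 20 to 120 N. Pads are 22 mm wide; open, the fingers measure 114 mm over their backs; the gripper's body (76 mm by 85 mm) begins 54 mm behind the grasp point. The pads swing forward as they close: fully open they stand 13 mm farther back than shut.
Start: joints at [-67.437, 17.962, -2.699, 69.339, 0, 90], TCP at [0.23, -0.554, 0.231] pointing down, gripper open.
Joint ranges: [-152.73, 152.73], [-39.44, 99.34], [-58.76, 71.6], [-118.89, 123.64], [-81.53, 83.1], [-180, 180]. Speed limits (degrees/s): [136.94, 136.94, 172.46, 180, 180, 180].

## Interface

Orientations are given as a 3x3 rotation matrix whose columns are the frame's x, y, z axes.
In Python, from station import env gives the robot as it stands.
- The arm moves only by the tool carry_out, never from a script. Its argument "moves" is a list of rows, each a list of 5 numbers: the opening, from -1 (shut) to 1 (fully open), then the shift along the tool's x, y, z in m, then the turn about the tool's y in rad. A call has 1 to 20 rows; each row shifts and turns the pose as measured when the row begins, along the tool's axes as they then stand; what a row does not reach is not made up. A row lasts 1/8 s, in which the tool goes at most 62.5 mm and 10.7 degrees, less where a joint would pass 70% of its speed; a pose out of reach is approached as far as the arm can. A call with a gripper value outside its range is refused whole. The fingers move at their own pace and stop on an object; the grip force is fixed at half the most. Time passes only in rows, so rows that do not move let the fingers close. It gives the time, the measured TCP pose, the force and the opening at its end, in the units of the state.
- env.state(): the state, without advancing time (a new reading comes with each control period).
- env.grab_frame(name): name is "scene" or "top"; returns a dict with "pixels" (400x640x3 uint8, red, green, blue), "K" (3x3 intrinsics, pixels), "R" (3x3) and "t" (3): a world point X has camera coordinates R X + t. Camera axes: x right, y down, z forward; pixel columns grow to the right and rows downward; lengths in m; the calibration is good to about 2 mm. A picture is of the moment at which its call begins. There is no depth.
- env.job_done(): hands the job in, once; it reports no verdict.
Trained networks look in a picture, given as the dict that the camera call returned (one of the last four; its "shot" number tells which), for a name from the list of things; names that differ only in an ending like _2 or _b are one class to them, and where a whole thing is asked for, a point or a joint stands for the part that bears it (a point fixed in the world has none). Each returns a list of dicts, best first, with "p" (0 to 1); they miss things now and then, are a little off and sometimes report something else, mostly with a low value. They report only what shows in the picture. A call takes as long as a camera call.
- env.spot_in(label, picture): "xyz" ([x, y, z] in m, in world coordinates, good to about 4 mm: the middle of the surface that is visible of it).
- env.tip_of(label, picture): "xyz" ([x, y, z] in m, in world coordinates, good to about 4 mm: a listed point, or the origin of a listed thing).
The state is a dict: "time_s": time; "qpos": joint angles; "joint_vel": joint speeds; "joint_torque": joint torques, N m; "position": TCP position; "tcp_rot": TCP orientation; "force": force on the tool from outside, world axes, zero at the start; "moment": the same for the moment, N m; "gripper_width": opening from 0.0 (shut) to 1.0 (fully open).
Only numpy, scipy, OpenCV 4.12 (cv2) and the standard library are available. Lean on these libraries where they do the work, as an engineer would, in place of code of your own. Each camera call takes 0.05 s, during which the arm holds its last target.

## Task

Cure the varnished wooden samples: push the knee of the lamp lid's locked folding stay down so that it folds, and let the lid come down until it is fully shut. Only then press the timer box's round button fully down, keep it down without a break for five seconds, give or take one (the scale's pointer runs only while it is down and must come to stand no more than one mark from the long middle one, the five-second mark), and let it go. Leave the paint jar, the paint tube and the twin dipper standing where they are.

Things in the scene. Friction and masses are not known exactly. Their poses are not given: they have to be found in the camera images.
- lamp_box: curing box: open plywood tray 170 (x) x 200 (y) x 90 mm high, three wooden samples inside, fixed to the table. Origin: centre of its underside. x points from the front to the rear, where the lid hinge runs along y, at x = +81, z = 90; z up. The folding stay is on its -y side.
- lamp_lid (a joint): angle of the white lamp lid (170 x 196 mm, 15 mm thick with a 16 mm grey housing on top) about the rear hinge. 0 = raised at 50 degrees, held by the stay; grows as it comes down; 0.873 rad = fully shut. Hinge damped: once the stay's knee is broken the lid sinks by its own weight in about one second and needs no support.
- lid_front (a point): middle of the steel bow handle (60 mm wide, 8 mm thick bar) on the free front edge of the lid. When the lid is fully shut it is 102 mm above the table.
- stay_pad (a point): top of the black round grip (18 mm thick, 24 mm long along the box's y) on a bar from the stay's knee, 68 mm beyond the box's -y side: push here. Locked: 129 mm above the table; the raised lid is 70 mm to +y. About 3 N down unlocks it; the knee goes down and half as much to the box's +x; after 10 to 20 mm it folds by itself. Lid shut: about 38 mm above the table. This point's axes turn with the link.
- stay_knee (a joint): fold of the stay's knee, rad: 0 = locked, just past straight on its upper side; grows as the knee is pushed down and folds; about 2.0 with the lid shut.
- timer_box: grey timer box 110 (x) x 160 (y) x 50 mm high, fixed to the table. Origin: centre of its underside; x points away from the robot (yaw within 0.2 rad), z up. On its top: the round button at y = -43 and the flat scale window (102 x 45 mm, long side along x, 58 mm above the table) at y = +40.
- jog_button_top (a point): centre of the top of the black button cap, 32 mm diameter, in a dark collar of 48 mm; 72 mm above the table when up; it is pressed straight down.
- jog_button (a joint): travel of the button, m: 0 = up, 0.006 = fully down. A spring (about 1.5 N at first, 5 N fully down) returns it when released.
- pointer (a joint): travel of the black pointer along the window's scale, m: 0 at the start (end nearest the robot), grows toward the timer box's +x by 0.008 for each second during which the button is fully down; stands still while the button is up, never runs back; stop at 0.08. Eleven marks, 8 mm apart, one a second, long ones at 0, 5 and 10 s; the middle long one is 5 s (0.040).
- paint_jar: bystander: loose round paint jar, 58 mm wide, 66 mm high, black lid. Origin: centre of its underside.
- tube_rose: bystander: loose metal paint tube, 38 x 118 x 29 mm, lying. Origin: under its centre.
- dipper: bystander: loose twin steel dipper cup, 39 x 81 x 22 mm. Origin: centre of its underside.

How it is judged (in metres and radians):
On the way, in this order (a step that is already met when the one before it is completed fails the run):
1. the stay is folded and the lid is fully shut (within 0.03 rad) (value of joint lamp_lid above 0.843 rad and value of joint stay_knee above 1 rad), for 0.2 s.
2. the button is kept down without a break for at least 3.8 s (value of joint jog_button above 0.004 m), for 3.8 s.
At the end, for the whole second after the job is handed in: The lid is fully shut (within 0.03 rad), the button is up again, and the pointer stands between the 4 s and 6 s marks (0.0315 to 0.0485 m) (value of joint lamp_lid above 0.843 rad and value of joint jog_button below 0.001 m and value of joint pointer between 0.0315 and 0.0485 m); the robot touches nothing.
It fails at once if the button is pressed while the lid is not shut (value of joint jog_button above 0.003 m and value of joint lamp_lid below 0.82 rad).
It fails at once if the paint jar is moved more than 30 mm or tipped (distance of paint_jar from where it was at the start of the episode above 0.03 m or angle between paint_jar's own z axis and vertical above 0.5 rad).
It fails at once if the paint tube is moved more than 30 mm (distance of tube_rose from where it was at the start of the episode above 0.03 m).
It fails at once if the dipper is moved more than 30 mm (distance of dipper from where it was at the start of the episode above 0.03 m).
It also fails if it takes over 48 s, if anything falls off the work surface, if the arm or the gripper's body presses on something with over 40 N, if the wrist force passes 120 N, or if a joint passes its speed limit or range.

## Working session

There is one attempt and no reset: what is moved stays moved. The work goes in short steps, Python scripts to look and compute and a tool call to move; the robot and the scene stay as the last step left them, time stands still between calls to the robot, and variables do not carry over. Pictures are saved under pics/ and viewed, and the job is handed in when it is done.

Besides the shell and the picture viewer there is one more tool, called in YAML: its name, and indented under it one key for each argument. carry_out: Moves the arm, as the interface text tells. Its arguments: {"type":"object","properties":{"moves":{"type":"array","items":{"type":"array","items":{"type":"number"}}}},"required":["moves"]}

```bash
mkdir -p pics; cat > h.py <<'E'
from station import env
import numpy as np, cv2
def save(p,n): cv2.imwrite('pics/'+n+'.png',p['pixels'][:,:,::-1])
def proj(p,X):
    c=p['R']@np.array(X)+p['t'];u=p['K']@c;return np.round(u[:2]/u[2],1)
E
python3 - <<'E'
from h import *
np.set_printoptions(precision=4,suppress=True)
s=env.state();print(s['time_s'],s['position'],s['tcp_rot'],s['force'],s['gripper_width'])
a=env.grab_frame('scene');b=env.grab_frame('top');save(a,'s0');save(b,'t0')
for n,p in(('s',a),('t',b)):
  for l in ['lamp_box','lid_front','stay_pad','timer_box','jog_button_top','paint_jar','tube_rose','dipper']:
    r=env.tip_of(l,p);print(n,l,[(np.round(x['xyz'],4),round(x['p'],2),proj(p,x['xyz'])) for x in r[:2]])
E
```

```text
0.0 [ 0.23   -0.5535  0.2305] [[ 0.3837 -0.0007  0.9235]
 [-0.9235  0.0015  0.3837]
 [-0.0017 -1.     -0.    ]] [0.0088 0.2521 0.1263] 0.9969672266482752
s lamp_box [(array([ 0.5263,  0.2444, -0.0031]), 0.66, array([229. , 295.3]))]
s lid_front [(array([0.4987, 0.2406, 0.2386]), 0.93, array([225.6, 221.3])), (array([ 0.5261,  0.2424, -0.0037]), 0.74, array([229.8, 295.2]))]
s stay_pad [(array([0.5073, 0.0759, 0.1302]), 0.61, array([288.3, 230.9])), (array([ 0.541 , -0.1899,  0.0002]), 0.56, array([357.5, 227. ]))]
s timer_box [(array([ 0.5386, -0.1912, -0.0033]), 0.86, array([358.3, 228.1])), (array([ 0.7099,  0.0858, -0.0005]), 0.69, array([247.4, 233.6]))]
s jog_button_top [(array([ 0.5437, -0.2322,  0.0681]), 0.47, array([369. , 202.7]))]
s paint_jar [(array([ 0.7101,  0.0896, -0.0032]), 0.51, array([246.3, 234.8]))]
s tube_rose [(array([ 0.6535, -0.042 , -0.0022]), 0.48, array([294.7, 227.4])), (array([ 0.5389, -0.1918,  0.0008]), 0.16, array([358.5, 226.9]))]
s dipper [(array([ 0.4264,  0.0095, -0.002 ]), 0.92, array([328.9, 277.5]))]
t lamp_box [(array([ 0.5258,  0.2426, -0.0019]), 0.65, array([221.3, 219.3]))]
t lid_front [(array([0.5102, 0.0714, 0.1321]), 0.63, array([275.2, 218.5])), (array([0.4945, 0.2419, 0.2382]), 0.57, array([196.2, 219. ]))]
t stay_pad [(array([0.5086, 0.0727, 0.131 ]), 0.67, array([274.7, 219.1]))]
t timer_box [(array([ 0.5439, -0.1842,  0.0017]), 0.66, array([369.3, 213. ])), (array([0.5079, 0.0744, 0.1318]), 0.24, array([274. , 219.4]))]
t jog_button_top [(array([ 0.5391, -0.227 ,  0.0685]), 0.49, array([387.9, 211.1]))]
t paint_jar [(array([ 0.7085,  0.0797, -0.0025]), 0.92, array([278.8, 158.2]))]
t tube_rose [(array([ 0.6569, -0.039 , -0.0019]), 0.94, array([318.8, 175.1]))]
t dipper [(array([0.4273, 0.0083, 0.0006]), 0.89, array([302. , 253.8]))]
```

View pics/s0.png

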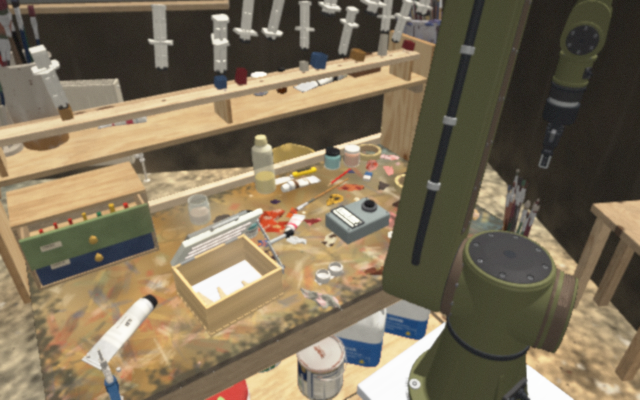

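View pics/t0.png

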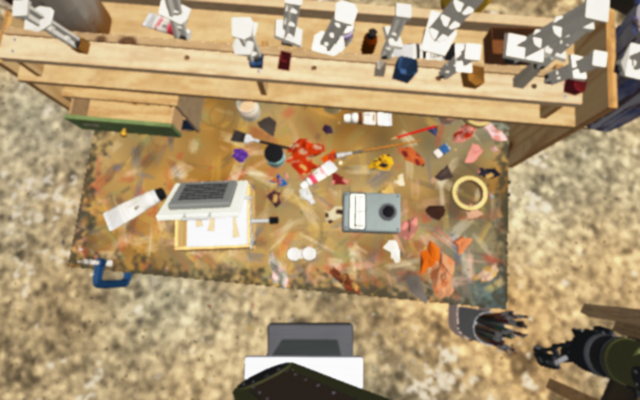

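```bash
python3 - <<'E'
from h import *
a=cv2.imread('pics/s0.png');b=cv2.imread('pics/t0.png')
def c(i,x,y,w=60,h=45):return cv2.resize(i[y-h//2:y+h//2+1,x-w//2:x+w//2],(390,290),interpolation=cv2.INTER_CUBIC)
cv2.imwrite('pics/z0.png',np.vstack([np.hstack([c(a,280,240),c(b,270,219)]),np.hstack([c(a,365,212),c(b,380,212)])]))
E
```

```text
(no output)
```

View pics/z0.png

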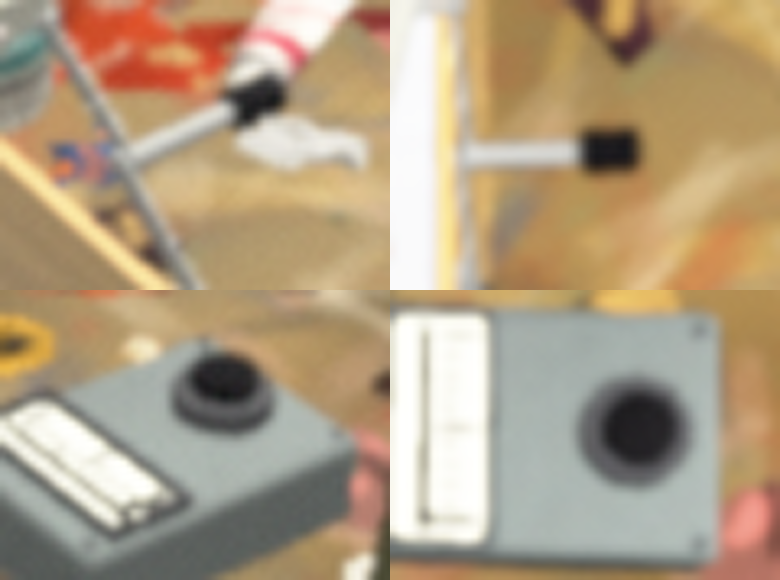

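```bash
python3 - <<'E'
from h import *
np.set_printoptions(precision=4,suppress=True)
a=env.grab_frame('scene');b=env.grab_frame('top')
P=[p['K']@np.c_[p['R'],p['t']] for p in(a,b)]
for n,u,v in(('padcentre',(290,233.5),(273.8,220.0)),('button',(369.6,202.1),(388.2,211.3))):
    X=cv2.triangulatePoints(P[0],P[1],np.array(u).reshape(2,1),np.array(v,float).reshape(2,1)).ravel();print(n,X[:3]/X[3])
for y in(0.04,):
  print(proj(b,[.508,.0745,.129]),proj(b,[.541,-.229,.072]),proj(a,[.508,.0745,.12]),proj(a,[.541,-.229,.072]))
R=env.state()['tcp_rot'];p=env.state()['position']
print(R.T@(np.array([.505,.0745,.15])-p))
E
```

```text
padcentre [0.5059 0.0743 0.1227]
button [ 0.5369 -0.227   0.0762]
[274.1 219.5] [388.8 210.2] [288.8 233.9] [368.9 202.4]
[-0.475   0.0813  0.4949]
```

carry_out:
  moves:
    - [-1,-0.043,0,0.045,0]
    - [-1,-0.043,0,0.045,0]
    - [-1,-0.043,0,0.045,0]
    - [-1,-0.043,0,0.045,0]
    - [-1,-0.043,0,0.045,0]
    - [-1,-0.043,0,0.045,0]
    - [-1,-0.043,0,0.045,0]
    - [-1,-0.043,0,0.045,0]
    - [-1,-0.043,0,0.045,0]
    - [-1,-0.043,0,0.045,0]

```text
time_s: 2.25
position: [0.4847, 0.0163, 0.2324]
tcp_rot: [[0.375, 0.009, 0.927], [-0.927, -0.004, 0.375], [0.007, -1.0, 0.007]]
force: [1.0, -0.5, 0.5]
gripper_width: 0.002
```

```bash
cat > w.py <<'E'
from h import *
import sys
np.set_printoptions(precision=4,suppress=True)
s=env.state();R=s['tcp_rot'];print(s['time_s'],s['position'],s['force'],s['gripper_width'],s['qpos']);print(R)
print('need',R.T@(np.array(eval(sys.argv[1]))-s['position']))
E
python3 w.py .505,.0745,.15
```

```text
2.25 [0.4847 0.0163 0.2324] [ 1.0178 -0.5447  0.5029] 0.002303039627870441 [  2.0887   5.139  -18.439   65.9334  -0.2331 160.0398]
[[ 0.3754  0.0087  0.9268]
 [-0.9269 -0.0038  0.3754]
 [ 0.0067 -1.      0.0066]]
need [-0.0469  0.0824  0.0401]
```

carry_out:
  moves:
    - [-1,-0.03,0.03,0.025,0]
    - [-1,-0.015,0.03,0.014,0]
    - [-1,0,0,0,0]

```text
time_s: 2.62
position: [0.5071, 0.0788, 0.1718]
tcp_rot: [[0.382, 0.012, 0.924], [-0.924, -0.003, 0.382], [0.007, -1.0, 0.01]]
force: [-0.9, 0.1, 0.4]
gripper_width: 0.0
```

```bash
python3 w.py .505,.0745,.14;python3 - <<'E'
from h import *
a=env.grab_frame('scene');b=env.grab_frame('top');save(a,'s1');save(b,'t1')
E
```

```text
2.625 [0.5071 0.0788 0.1718] [-0.8612  0.0804  0.4387] 0.0001870561813877745 [  9.0137  10.0314 -20.9045  58.4129  -0.2789 166.549 ]
[[ 0.382   0.012   0.9241]
 [-0.9241 -0.003   0.3821]
 [ 0.0074 -0.9999  0.0099]]
need [ 0.0029  0.0318 -0.0039]
```

View pics/s1.png

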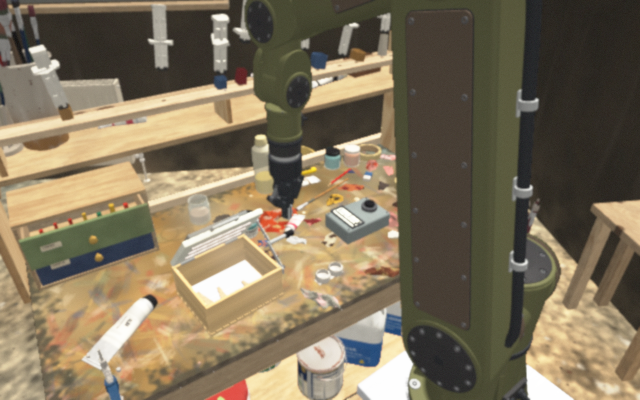

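View pics/t1.png

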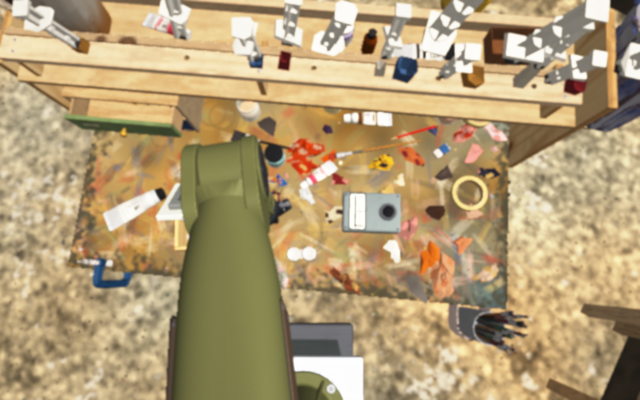

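The gripper (tip near 287,212 in the scene view) stands over the pad; I press down, drifting toward +x.

carry_out:
  moves:
    - [-1,0.003,0.02,-0.004,0]
    - [-1,0,0.015,0,0]
    - [-1,0,0.01,0.002,0]
    - [-1,0.002,0.01,0.005,0]
    - [-1,0.002,0.01,0.005,0]

```text
time_s: 3.35
position: [0.5243, 0.0716, 0.1131]
tcp_rot: [[0.376, 0.026, 0.926], [-0.927, -0.001, 0.376], [0.011, -1.0, 0.023]]
force: [-0.0, -0.0, 0.2]
gripper_width: 0.0
```

```bash
python3 w.py .515,.0745,.1;python3 - <<'E'
from h import *
a=env.grab_frame('scene');save(a,'s2')
E
```

```text
3.35 [0.5243 0.0716 0.1131] [-0.0307 -0.0366  0.2276] 0.0004540356450216968 [  7.9577  13.7923 -24.4552  50.3065  -0.2817 165.8762]
[[ 0.3757  0.0257  0.9264]
 [-0.9267 -0.0014  0.3759]
 [ 0.0109 -0.9997  0.0233]]
need [-0.0063  0.0128 -0.0079]
```

View pics/s2.png

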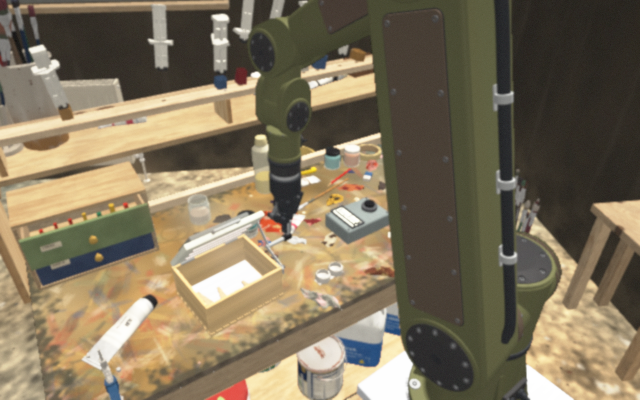

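```bash
python3 - <<'E'
from h import *
i=cv2.imread('pics/s2.png')[190:280,210:330];cv2.imwrite('pics/z2.png',cv2.resize(i,(800,600),interpolation=cv2.INTER_CUBIC))
a=env.grab_frame('scene');print(env.tip_of('stay_pad',a),env.tip_of('lid_front',a))
E
```

```text
[{'xyz': [0.5214, 0.0758, 0.1109], 'p': 0.8}] [{'xyz': [0.4905, 0.2419, 0.2311], 'p': 0.72}]
```

View pics/z2.png

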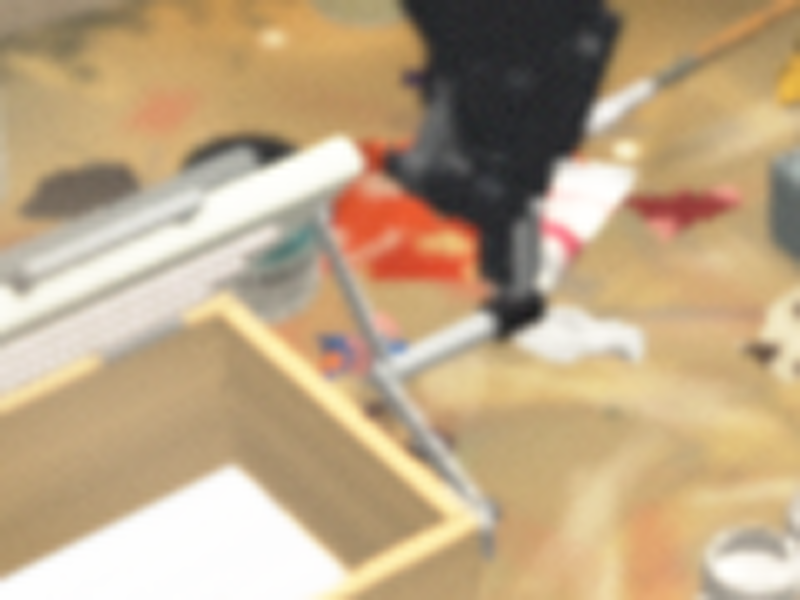

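The stay is bent at (380,365 in the zoom), finger still on the grip; push a little more.

carry_out:
  moves:
    - [-1,0.001,0.01,0.002,0]
    - [-1,0.001,0.01,0.002,0]
    - [-1,0,0,0,0]
    - [-1,0,0,0,0]

```text
time_s: 4.05
position: [0.5281, 0.0711, 0.0915]
tcp_rot: [[0.376, 0.023, 0.926], [-0.926, -0.003, 0.376], [0.011, -1.0, 0.021]]
force: [0.1, 0.2, 0.1]
gripper_width: -0.002
```

```bash
python3 w.py .515,.0745,.1;python3 - <<'E'
from h import *
a=env.grab_frame('scene');print(env.tip_of('stay_pad',a),env.tip_of('lid_front',a))
i=a['pixels'][190:310,150:330,::-1];cv2.imwrite('pics/z3.png',cv2.resize(i,(800,533),interpolation=cv2.INTER_CUBIC))
E
```

```text
4.05 [0.5281 0.0711 0.0915] [0.0562 0.1712 0.0824] -0.002121420159699514 [  7.8638  15.4974 -25.3583  47.8492  -0.324  165.7566]
[[ 0.3762  0.0232  0.9263]
 [-0.9265 -0.0025  0.3763]
 [ 0.011  -0.9997  0.0205]]
need [-0.008  -0.0089 -0.0107]
[{'xyz': [0.5264, 0.0765, 0.0675], 'p': 0.47}] [{'xyz': [0.4433, 0.2418, 0.1687], 'p': 0.57}]
```

View pics/z3.png

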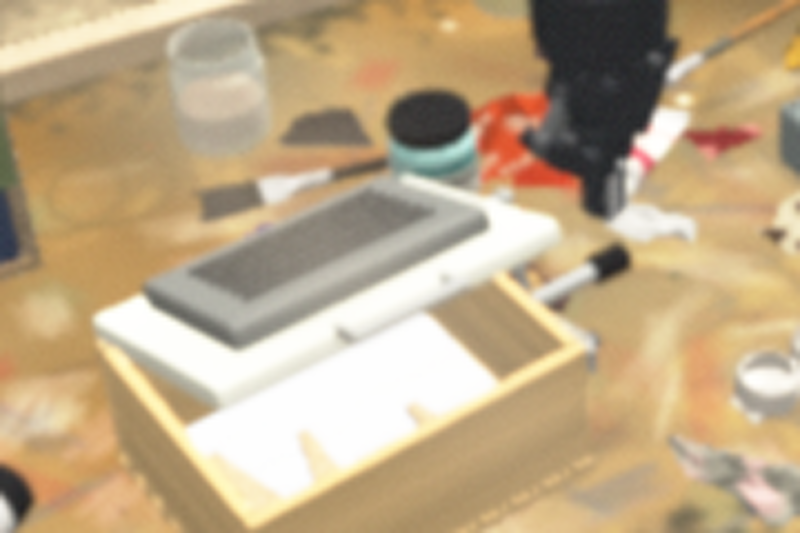

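The lid is sinking by itself. Raise and move over to the button.

carry_out:
  moves:
    - [-1,0,-0.04,0,0]
    - [-1,0,-0.04,0,0]
    - [-1,0.05,0,-0.018,0]
    - [-1,0.05,0,-0.018,0]
    - [-1,0.05,0,-0.018,0]
    - [-1,0.05,0,-0.018,0]
    - [-1,0.05,0,-0.018,0]
    - [-1,0,0,0,0]

```text
time_s: 5.2
position: [0.5403, -0.2016, 0.1789]
tcp_rot: [[0.38, 0.031, 0.925], [-0.925, -0.004, 0.38], [0.016, -0.999, 0.027]]
force: [-0.1, 0.8, -0.9]
gripper_width: -0.001
```

```bash
python3 w.py .540,-.228,.085;python3 - <<'E'
from h import *
a=env.grab_frame('scene');print(env.tip_of('stay_pad',a),env.tip_of('lid_front',a))
b=env.grab_frame('top');save(b,'t4');save(a,'s4')
print(env.tip_of('lid_front',b),env.tip_of('jog_button_top',b))
E
```

```text
5.2 [ 0.5403 -0.2016  0.1789] [-0.0581  0.7566 -0.8753] -0.0008830625301198546 [-20.698   15.4484 -13.0688  59.7161   0.4111 136.9679]
[[ 0.3799  0.0314  0.9245]
 [-0.9249 -0.0042  0.3802]
 [ 0.0158 -0.9995  0.0274]]
need [ 0.0228  0.0939 -0.0129]
[{'xyz': [0.5183, 0.0778, 0.0383], 'p': 0.44}, {'xyz': [0.4248, 0.2408, 0.1023], 'p': 0.41}] [{'xyz': [0.7064, 0.0887, -0.0011], 'p': 0.62}, {'xyz': [0.424, 0.2397, 0.1019], 'p': 0.58}, {'xyz': [0.5386, -0.1928, -0.0029], 'p': 0.25}]
[{'xyz': [0.4218, 0.2376, 0.1052], 'p': 0.8}] [{'xyz': [0.5232, 0.2431, 0.0005], 'p': 0.72}]
```

View pics/s4.png

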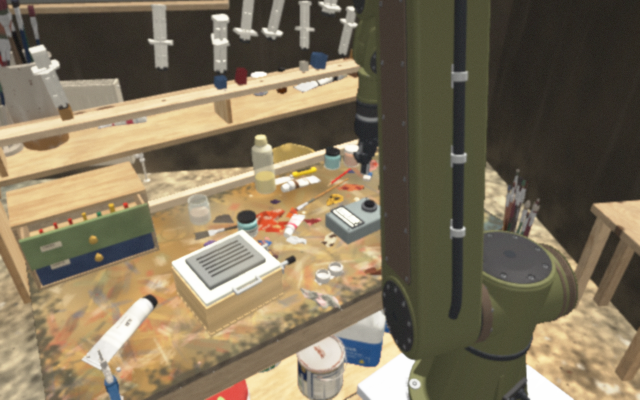

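View pics/t4.png

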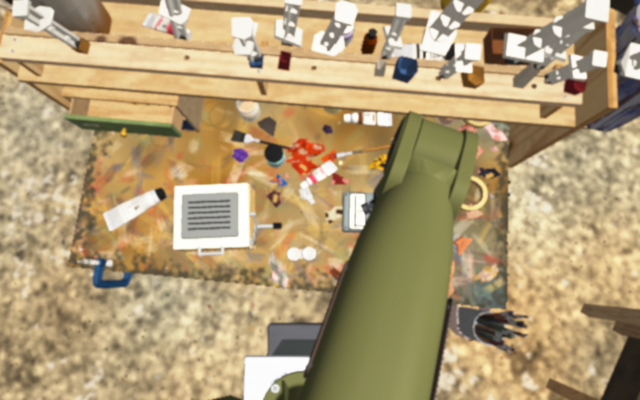

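The lid is shut (handle at z≈0.102, pad at 0.038). Now descend above the button, stopping short.

carry_out:
  moves:
    - [-1,0.023,0.03,-0.014,0]
    - [-1,0,0.03,-0.001,0]
    - [-1,0,0.022,0,0]
    - [-1,0,0,0,0]

```text
time_s: 6.0
position: [0.5395, -0.2199, 0.0959]
tcp_rot: [[0.393, 0.033, 0.919], [-0.919, -0.003, 0.394], [0.015, -0.999, 0.029]]
force: [0.4, -0.2, -0.4]
gripper_width: -0.002
```

```bash
python3 w.py .540,-.228,.066;python3 - <<'E'
from h import *
a=env.grab_frame('scene')
i=a['pixels'][150:270,290:450,::-1];cv2.imwrite('pics/z5.png',cv2.resize(i,(800,600),interpolation=cv2.INTER_CUBIC))
E
```

```text
6.0 [ 0.5395 -0.2199  0.0959] [ 0.401  -0.2377 -0.4192] -0.002255538133208263 [-22.5031  19.7114 -18.7907  49.7099   0.5668 134.324 ]
[[ 0.3934  0.0326  0.9188]
 [-0.9192 -0.0028  0.3937]
 [ 0.0154 -0.9995  0.0289]]
need [ 0.0072  0.0299 -0.0035]
```

View pics/z5.png

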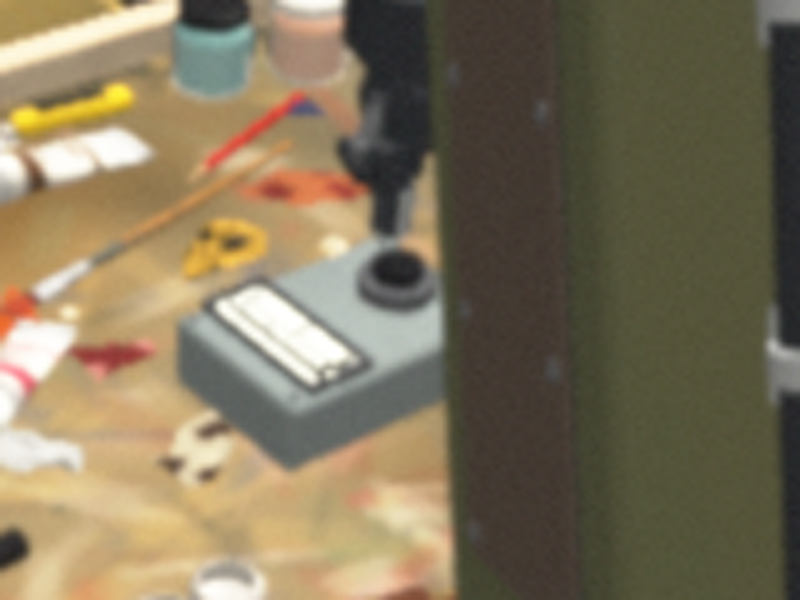

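carry_out:
  moves:
    - [-1,0.007,0.008,-0.003,0]
    - [-1,0.001,0.005,0,0]
    - [-1,0,0,0,0]

```text
time_s: 6.42
position: [0.5432, -0.2294, 0.0861]
tcp_rot: [[0.395, 0.038, 0.918], [-0.919, -0.005, 0.395], [0.02, -0.999, 0.033]]
force: [0.3, 0.1, -0.4]
gripper_width: -0.002
```

```bash
python3 w.py .540,-.228,.066
```

```text
6.425 [ 0.5432 -0.2294  0.0861] [ 0.2774  0.0693 -0.3801] -0.0017928816994043923 [-23.2282  20.6745 -18.8441  48.3601   0.597  133.5198]
[[ 0.3946  0.0381  0.9181]
 [-0.9187 -0.005   0.395 ]
 [ 0.0197 -0.9993  0.033 ]]
need [-0.0029  0.0199 -0.003 ]
```

carry_out:
  moves:
    - [-1,-0.002,0.012,-0.004,0]
    - [-1,0,0.012,0,0]
    - [-1,0,0.005,0,0]

```text
time_s: 6.8
position: [0.5401, -0.2299, 0.0654]
tcp_rot: [[0.394, 0.042, 0.918], [-0.919, -0.007, 0.395], [0.023, -0.999, 0.036]]
force: [-25.7, 10.6, 71.8]
gripper_width: -0.003
```

```bash
python3 w.py .540,-.228,.066
```

```text
6.8 [ 0.5401 -0.2299  0.0654] [-25.7224  10.6278  71.8164] -0.003074758304353001 [-23.384   21.4163 -20.8366  45.364    0.5796 133.3871]
[[ 0.3941  0.0422  0.9181]
 [-0.9188 -0.0072  0.3947]
 [ 0.0233 -0.9991  0.0359]]
need [-0.0018 -0.0006  0.0007]
```

carry_out:
  moves:
    - [-1,0,0.001,0,0]

```text
time_s: 6.92
position: [0.5398, -0.2297, 0.0665]
tcp_rot: [[0.394, 0.043, 0.918], [-0.919, -0.007, 0.395], [0.024, -0.999, 0.037]]
force: [-2.1, 1.4, 3.5]
gripper_width: -0.001
```

```bash
python3 w.py .540,-.228,.066
```

```text
6.925 [ 0.5398 -0.2297  0.0665] [-2.0755  1.4013  3.4766] -0.0006670021749921591 [-23.3869  21.2746 -20.8911  45.3984   0.592  133.3891]
[[ 0.394   0.0431  0.9181]
 [-0.9188 -0.0074  0.3947]
 [ 0.0238 -0.999   0.0367]]
need [-0.0015  0.0005  0.0009]
```

carry_out:
  moves:
    - [-1,0,0.002,0,0]

```text
time_s: 7.05
position: [0.5399, -0.2297, 0.066]
tcp_rot: [[0.394, 0.044, 0.918], [-0.919, -0.008, 0.395], [0.025, -0.999, 0.038]]
force: [-5.1, 2.0, 16.8]
gripper_width: -0.001
```

```bash
python3 w.py .540,-.228,.066
```

```text
7.05 [ 0.5399 -0.2297  0.066 ] [-5.0895  1.958  16.7679] -0.0008426713708180795 [-23.3852  21.2576 -20.9899  45.2437   0.5929 133.3909]
[[ 0.394   0.0443  0.918 ]
 [-0.9188 -0.0079  0.3947]
 [ 0.0247 -0.999   0.0376]]
need [-0.0015  0.      0.0008]
```

carry_out:
  moves:
    - [-1,0,0.002,0,0]
    - [-1,0,0.002,0,0]
    - [-1,0,0.002,0,0]
    - [-1,0,0.002,0,0]

```text
time_s: 7.55
position: [0.5399, -0.2298, 0.066]
tcp_rot: [[0.394, 0.048, 0.918], [-0.919, -0.009, 0.394], [0.028, -0.999, 0.041]]
force: [-8.1, 3.7, 22.9]
gripper_width: -0.003
```

```bash
python3 w.py .540,-.228,.066;python3 - <<'E'
from h import *
a=env.grab_frame('scene')
i=a['pixels'][180:245,315:400,::-1];cv2.imwrite('pics/z6.png',cv2.resize(i,(800,600),interpolation=cv2.INTER_CUBIC))
E
```

```text
7.55 [ 0.5399 -0.2298  0.066 ] [-8.1477  3.6954 22.9109] -0.003493957988876788 [-23.3927  21.0862 -21.2693  44.8907   0.6033 133.4029]
[[ 0.3936  0.0483  0.918 ]
 [-0.9189 -0.0094  0.3944]
 [ 0.0277 -0.9988  0.0407]]
need [-0.0016 -0.      0.0008]
```

View pics/z6.png

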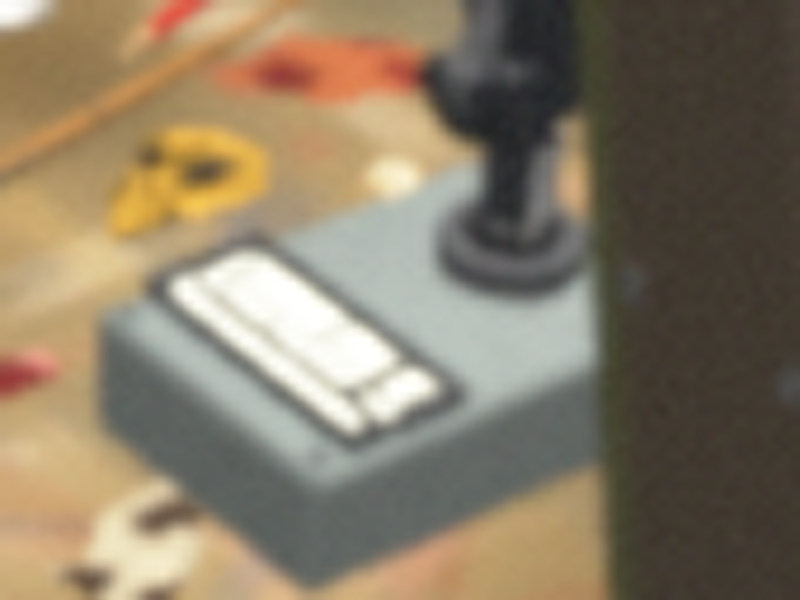

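carry_out:
  moves:
    - [-1,0,0.002,0,0]
    - [-1,0,0.002,0,0]
    - [-1,0,0.002,0,0]
    - [-1,0,0.002,0,0]
    - [-1,0,0.002,0,0]
    - [-1,0,0.002,0,0]
    - [-1,0,0.002,0,0]
    - [-1,0,0.002,0,0]
    - [-1,0,0.002,0,0]
    - [-1,0,0.002,0,0]

```text
time_s: 8.85
position: [0.5399, -0.2298, 0.066]
tcp_rot: [[0.393, 0.058, 0.918], [-0.919, -0.013, 0.394], [0.035, -0.998, 0.048]]
force: [-8.4, 3.6, 23.6]
gripper_width: -0.003
```

carry_out:
  moves:
    - [-1,0,0.002,0,0]
    - [-1,0,0.002,0,0]
    - [-1,0,0.002,0,0]
    - [-1,0,0.002,0,0]
    - [-1,0,0.002,0,0]
    - [-1,0,0.002,0,0]
    - [-1,0,0.002,0,0]
    - [-1,0,0.002,0,0]
    - [-1,0,0.002,0,0]
    - [-1,0,0.002,0,0]

```text
time_s: 10.1
position: [0.54, -0.2298, 0.0661]
tcp_rot: [[0.392, 0.067, 0.918], [-0.919, -0.017, 0.393], [0.042, -0.998, 0.055]]
force: [-8.4, 3.7, 24.3]
gripper_width: 0.003
```

```bash
python3 w.py .540,-.228,.066;python3 - <<'E'
from h import *
a=env.grab_frame('scene');print(env.state()['time_s'])
i=a['pixels'][180:245,315:400,::-1];cv2.imwrite('pics/z7.png',cv2.resize(i,(800,600),interpolation=cv2.INTER_CUBIC))
b=env.grab_frame('top')
i=b['pixels'][185:240,335:410,::-1];cv2.imwrite('pics/z7t.png',cv2.resize(i,(800,600),interpolation=cv2.INTER_CUBIC))
E
```

```text
10.1 [ 0.54   -0.2298  0.0661] [-8.4348  3.7085 24.3333] 0.0034860727094825294 [-23.4156  20.2157 -22.6396  43.208    0.6412 133.4696]
[[ 0.3915  0.0674  0.9177]
 [-0.9192 -0.017   0.3934]
 [ 0.0421 -0.9976  0.0553]]
need [-0.0016  0.      0.0007]
10.15
```

View pics/z7.png

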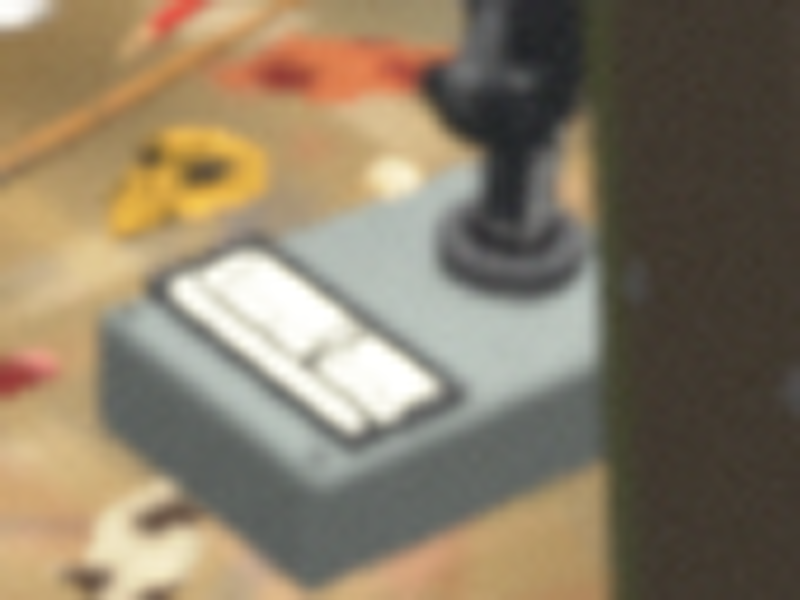

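View pics/z7t.png

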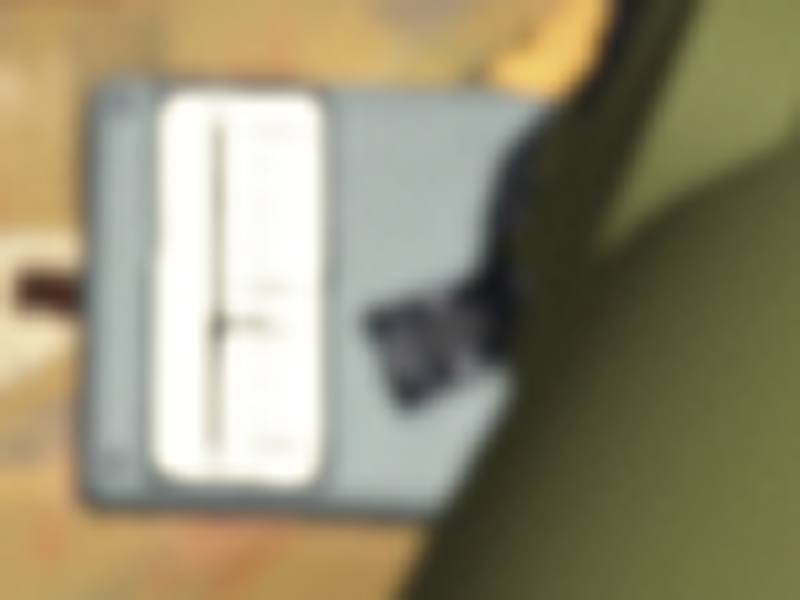

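carry_out:
  moves:
    - [-1,0,0.002,0,0]
    - [-1,0,0.002,0,0]
    - [-1,0,0.002,0,0]
    - [-1,0,0.002,0,0]
    - [-1,0,0.002,0,0]
    - [-1,0,0.002,0,0]
    - [-1,0,0.002,0,0]
    - [-1,0,0.002,0,0]
    - [-1,0,0.002,0,0]
    - [-1,0,0.002,0,0]
    - [-1,0,-0.03,0,0]
    - [-1,0,-0.03,0,0]
    - [-1,0,-0.03,0,0]
    - [-1,0,-0.03,0,0]
    - [-1,0.05,0,-0.02,0]
    - [-1,0.05,0,-0.02,0]
    - [-1,0.05,0,-0.02,0]
    - [-1,0,0,0,0]
    - [-1,0,0,0,0]

```text
time_s: 12.58
position: [0.532, -0.391, 0.1859]
tcp_rot: [[0.393, 0.072, 0.917], [-0.919, -0.017, 0.395], [0.044, -0.997, 0.06]]
force: [-0.6, -1.0, -0.9]
gripper_width: -0.003
```

```bash
python3 w.py .540,-.228,.066;python3 - <<'E'
from h import *
a=env.grab_frame('scene');print(env.state()['time_s']);save(a,'s8')
i=a['pixels'][180:245,315:400,::-1]
b=env.grab_frame('top')
j=b['pixels'][185:240,335:410,::-1];cv2.imwrite('pics/z8.png',np.hstack([cv2.resize(k,(400,300),interpolation=cv2.INTER_CUBIC) for k in (i,j)]))
print(env.tip_of('lid_front',a),env.tip_of('stay_pad',a))
for l in ['paint_jar','tube_rose','dipper']: print(l,env.tip_of(l,b)[:1])
E
```

```text
12.575 [ 0.532  -0.391   0.1859] [-0.5823 -1.0087 -0.8709] -0.002626003875939938 [-37.18    22.2137  -2.8305  61.0588   1.728  119.657 ]
[[ 0.3927  0.0723  0.9168]
 [-0.9186 -0.017   0.3948]
 [ 0.0442 -0.9972  0.0598]]
need [-0.1518  0.1174  0.0645]
12.625
[{'xyz': [0.4237, 0.2403, 0.1041], 'p': 0.56}] [{'xyz': [0.5138, 0.0779, 0.0371], 'p': 0.42}, {'xyz': [0.7101, 0.0862, 0.0009], 'p': 0.31}]
paint_jar [{'xyz': [0.7037, 0.078, 0.0005], 'p': 0.78}]
tube_rose [{'xyz': [0.6529, -0.0382, -0.0019], 'p': 0.89}]
dipper [{'xyz': [0.4271, 0.0081, 0.0019], 'p': 0.77}]
```

View pics/z8.png

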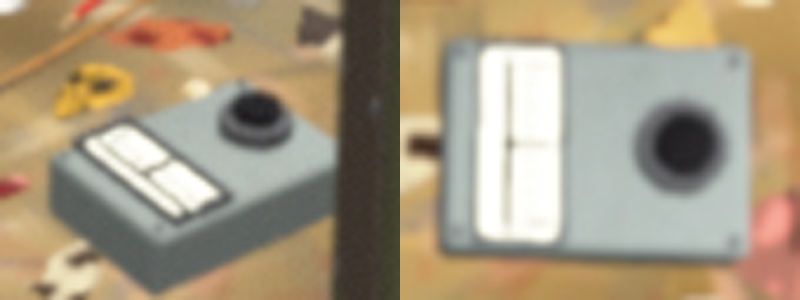

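View pics/s8.png

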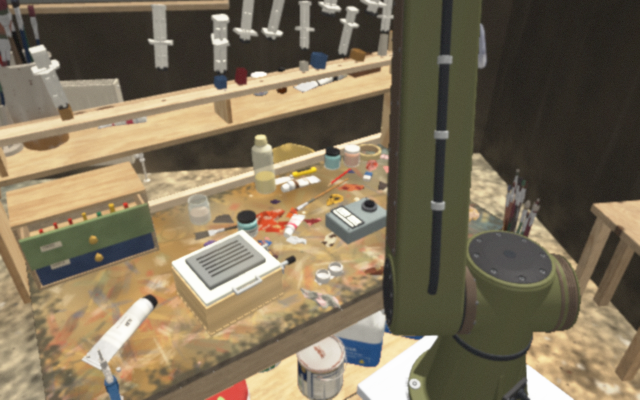

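The pointer stands on the middle mark (513,144 in the top zoom), the button is up, the lid is shut and the bystanders haven't moved. The arm is clear, so I'm handing in.

```bash
python3 - <<'E'
from h import *
print(env.job_done())
E
```

```text
the job is handed in; nothing more can be done
None
```

I pushed the stay's knee down until it folded and the lid sank shut. Then I held the timer button down for about 4.8 s, let it go, moved the arm clear and handed the job in at about 12.7 s.

**Last checks:**
- **Lid:** it is shut. The handle measured 102–105 mm above the table and the stay grip about 37 mm.
- **Timer:** the button looks up again, and the pointer stands on the middle (5 s) mark within what the picture can resolve.
- **Bystanders:** the paint jar, paint tube and dipper are within about 5 mm of where they started, which is roughly the measuring error.
- **Robot:** it touches nothing; the tool stands at about z = 0.19 m, well to the side of the timer box.

**What disagreed or was rough:**
- **First press:** the wrist force briefly reached about 72 N up and 77 N in all. That is under the 120 N wrist limit. It is above the 40 N limit on the arm or gripper's body, but only the fingertips were in contact.
- **Force dip:** right after that, the force fell to about 3.5 N for one row, with the tip at 66.5 mm. That is an estimated 5.5 mm of button travel, still past the 4 mm that counts as down. Even counting only from that dip, the hold lasted over 4.4 s.
- **Pointer reading mid-hold:** the two cameras gave about 3.5 s and 3.9 s, so I timed the release between them.

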